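Find the socket key for the pressure vessel's nut

TASK

Get the steel pressure vessel ready for opening: swing its carry handle down off the lid until it clicks into its rest, then try the T-handle socket keys from the wooden stand on the brass nut in the middle of the vessel's yoke, putting any that does not fit back upright in the stand. Finish holding the key that fits: fully down over the nut, upright, your grip still on it, ready to turn, with the handle still in its rest and the other keys standing in the stand; leave everything else on the bench where it is.

Things in the scene. Friction and masses are not known exactly. Their poses are not given: they have to be found in the camera images.
- handle (a joint): hinge of the vessel's U-shaped carry handle. 0 = straight up over the nut; grows as it swings down to the vessel's -x side, stopped by rest pins at 1.36. Friction holds it where left (about 1 N at the grip moves it). From 0.86 to 1.1 a leg rides over a sprung detent ball (about 2.5 N at the grip); past 1.15 it snaps on to 1.36 and stays
- grip (a point): centre of the handle's black grip, a round tube 16 mm thick and 96 mm long along the vessel's y axis, 105 mm from the hinge line. Pinched from above it turns between the fingers as the handle swings
- hinge (a point): point on the handle's hinge line, on the vessel's centre line, 100 mm above the bench. Its axes are the vessel's: z up, y along the hinge line, -x the side to which the handle swings down. The handle's legs are at y = +-74 mm
- seat (a point): centre of the round steel boss (48 mm across) on the vessel's yoke, on which the nut sits; 125 mm above the bench, axes as hinge. The vessel is fixed (base 130 mm square, steel body 90 mm across, lid 108 mm, yoke bar along y); only nut and handle rise above 133 mm. The right key's rim comes down to this height with 0.8 mm play all round, and turns 8 degrees at most
- nut_p_top (a point): top centre of a brass hex nut, 15 mm high, fixed, unable to turn, chamfered; two flats face its own +-x. One of the two nuts is on the vessel with the handle (top 15 mm above seat), the other on a smaller vessel on the hotplate at the back, to be left alone: which is where varies. They differ in size, 18 and 24 mm across flats, not said which
- nut_q_top (a point): top centre of the other brass hex nut, alike but of the other size; see nut_p_top
- stand: fixed wooden block 62 x 226 x 34 mm, origin at the centre of its underside, long side along its y. In its top three round pockets 42 mm across, 28 mm deep (floor 6 mm above the bench) at x = 0, y = -75, 0, +75 mm, with one key standing in each at the start, in varying order, each key's x roughly along the stand's x
- key_small_mid (a point): steel T-handle socket key, the small of three, about 0.24 kg, 118 mm tall, stands socket down; point on its axis half-way up, 59 mm above the mouth's rim. Socket 23 mm across outside, 36 tall; round stem 12 thick; on top a round crossbar 12 thick, 84 long, along the key's x, centre line 53 mm above this point. Hex mouth 17 mm deep, two flats facing +-x: it must match the nut to 60 degrees
- key_medium_mid (a point): steel T-handle socket key, the medium of three, about 0.29 kg, 118 mm tall, stands socket down; point on its axis half-way up, 59 mm above the mouth's rim. Socket 29 mm across outside, 36 tall; round stem 12 thick; on top a round crossbar 12 thick, 84 long, along the key's x, centre line 53 mm above this point. Mouth size unmarked: if too small its rim stays 15 mm above the seat
- key_large_mid (a point): steel T-handle socket key, the large of three, about 0.36 kg, 118 mm tall, stands socket down; point on its axis half-way up, 59 mm above the mouth's rim. Socket 36 mm across outside, 36 tall; round stem 12 thick; on top a round crossbar 12 thick, 84 long, along the key's x, centre line 53 mm above this point. Too large a mouth drops over the nut but turns freely
- vial: bystander, to be left alone: clear glass vial, white cap, 26 mm across, 48 mm tall; origin at the centre of its underside
- white_jar: bystander, to be left alone: small white jar with a green cap, 42 mm across, 58 mm tall; origin at the centre of its underside
- amber_tall: bystander, to be left alone: amber reagent bottle, 62 mm across, 125 mm tall; origin at the centre of its underside
- amber_short: bystander, to be left alone: amber reagent bottle, 54 mm across, 100 mm tall; origin at the centre of its underside
- beaker: bystander, to be left alone: open glass beaker, 68 mm across the rim, 75 mm tall; origin at the centre of its underside
- cork_ring: bystander, to be left alone: cork flask ring, 84 mm across, 22 mm tall; origin at the centre of its underside
- tip_box: bystander, to be left alone: clear box with a blue lid rim, 85 x 120 x 55 mm; origin at the centre of its underside
Not all that is in view belongs to the job. Leave any green or red look-alike of the part that bears key_large_mid alone.

How it is judged:
On the way:
1. the carry handle is swung down and has clicked into its rest (value of joint handle above 1.25 rad), for 0.2 s.
At the end, for the whole second after the job is handed in: handle in its rest (joint above 1.25); the fitting key on the vessel's nut: axis within 5 mm, rim within 3.5 mm of the boss, upright within 4 degrees, gripped with over 3 N; the other two keys socket end down in pockets of the stand, within 17 degrees of upright (value of joint handle above 1.25 rad and ((horizontal distance between nut_p_top and seat below 0.01 m and horizontal distance between key_medium_mid and seat below 0.005 m and z of key_medium_mid in the frame of seat below 0.0625 m and angle between key_medium_mid's own z axis and vertical below 0.07 rad and contact force between the fingers and key_medium above 3 N and x of key_small_mid in the frame of stand between -0.02 and 0.02 m and y of key_small_mid in the frame of stand between -0.1 and 0.1 m and z of key_small_mid in the frame of stand between 0.055 and 0.071 m and angle between each of key_small_mid, key_large_mid's own z axis and vertical below 0.3 rad and x of key_large_mid in the frame of stand between -0.02 and 0.02 m and y of key_large_mid in the frame of stand between -0.1 and 0.1 m and z of key_large_mid in the frame of stand between 0.055 and 0.071 m) or (horizontal distance between nut_q_top and seat below 0.01 m and horizontal distance between key_large_mid and seat below 0.005 m and z of key_large_mid in the frame of seat below 0.0625 m and angle between key_large_mid's own z axis and vertical below 0.07 rad and contact force between the fingers and key_large above 3 N and x of key_small_mid in the frame of stand between -0.02 and 0.02 m and y of key_small_mid in the frame of stand between -0.1 and 0.1 m and z of key_small_mid in the frame of stand between 0.055 and 0.071 m and angle between each of key_small_mid, key_medium_mid's own z axis and vertical below 0.3 rad and x of key_medium_mid in the frame of stand between -0.02 and 0.02 m and y of key_medium_mid in the frame of stand between -0.1 and 0.1 m and z of key_medium_mid in the frame of stand between 0.055 and 0.071 m))); the arm keeps its last pose, push and grip.
It fails at once if a bystander is pushed more than 3 cm or tipped (distance of any of vial, white_jar, amber_tall, amber_short, beaker, cork_ring, tip_box from where it was at the start of the episode above 0.03 m or angle between any of vial, white_jar, amber_tall, amber_short, beaker, cork_ring, tip_box's own z axis and vertical above 0.4 rad).
It also fails if it takes over 72 s, if anything falls off the work surface, if the arm or the gripper's body presses on something with over 40 N, if the wrist force passes 120 N, or if a joint passes its speed limit or range.

ROBOT

A 7-joint arm with a two-finger parallel gripper is mounted at the origin on the work surface. World frame = base frame: x ahead of the robot, y to its left, z up, the work surface at z = 0. Lengths are in m, angles in rad, forces in N, time in s.
With the tool pointing down it reaches from about 0.4 to 0.875 m from the base axis. Payload 6.5 kg.
Tool frame: the origin (TCP) lies at the very end of the fingers, on their centre line; the grasp point (between the pads) lies 19 mm behind it; z points along the fingers, y is the direction in which the jaws open and shut (so a half turn about z gives the same grasp; the last joint's range is limited). The gripper opens to 88 mm and grips with 3 to 60 N. Pads are 18 mm wide; open, the fingers measure 123 mm over their backs; the gripper's body (75 mm by 187 mm) begins 45 mm behind the grasp point.
Start: joints at [-1.279, 0.536, -0.004, 1.538, 0.003, 1.067, -0.071], TCP at [0.228, 0.609, 0.239] pointing down, gripper open.
Joint ranges: [-2.7, 2.7], [-0.37, 2.16], [-1.27, 1.26], [0.24, 2.4], [-1.31, 4.45], [0.19, 1.91], [-2.76, 2.76]. Speed limits (rad/s): [2.39, 2.39, 3.14, 3.14, 3.14, 3.14, 3.14].

INTERFACE

Orientations are given as a unit quaternion [w, x, y, z].
In Python, from workcell import readout, get_image, calibration, ctrl gives the robot as it stands. The module is installed in compiled form; this text tells all that it offers.
- The arm moves only by the shell command python3 -m jog 'ROWS' [OPENING] [FORCE]. ROWS is a JSON object of lists of equal length, an entry for each row: "dp": the shift along the world's x, y, z scaled (see below), a list of three; "rot": the turn, a rotation vector about the world's x, y, z scaled (see below), a list of three. A call has 1 to 12 rows; each row is the pose to reach, as a shift and turn from the pose commanded when the call began; what a row does not reach only later rows make up. The controller multiplies each number of a shift by 200 mm and each number of a turn by 2 rad. A row lasts 1/10 s, in which the tool goes at most 50 mm and 8.59 degrees, less where a joint would pass 70% of its speed; a pose out of reach is approached as far as the arm can. A call with a number of a shift or a turn outside -1 to 1 is refused whole. A call with a gripper value outside its range is refused whole. OPENING is the gripper command: -1 is shut, 1 is fully open, values between are in proportion, set as the call begins (- or left out, the last holds). The fingers move at their own pace and stop on an object; FORCE is the grip in N (left out, the last holds). Time passes only in rows, so rows that repeat a pose let the fingers close. It gives the time, the measured TCP pose, the force and the opening at its end, in the units of the state.
- readout.observe(): the state, without advancing time (a new reading comes with each control period).
- get_image(name): name is "scene" or "top" or "wrist"; returns (picture, depth): 400x640x3 uint8, red, green, blue; 400x640 float32, m along the optical axis (not along the pixel's ray), 0 where there is no reading.
- calibration(name): a dict with "intrinsics" (3x3 intrinsics, pixels), "cam_to_world" (4x4, takes a point from camera to world coordinates); the wrist camera has in their place "T_tool_cam" (4x4, takes a point from camera to tool coordinates, whose origin is the TCP and whose axes are the flange's). Camera axes: x right, y down, z forward; pixel columns grow to the right and rows downward; lengths in m; the calibration is good to about 2 mm. The wrist camera is an equidistant fisheye: a pixel r from the principal point sees the ray r / f radians off the axis. A picture is of the moment at which its call begins: read the wrist's pose just before it. calibration takes no time and is no camera call.
- ctrl.close_job(): hands the job in, once; it reports no verdict.
The state is a dict: "time_s": time; "qpos": joint angles; "joint_velocities": joint speeds; "effort": joint torques, N m; "ee_pos": TCP position; "tcp_rot": TCP orientation; "contact_force": force on the tool from outside, world axes, zero at the start; "wrist_torque": the same for the moment, N m; "opening": finger opening in m.
Only numpy, scipy, OpenCV 4.12 (cv2) and the standard library are available. Lean on these libraries where they do the work, as an engineer would, in place of code of your own. Each camera call takes 0.05 s, during which the arm holds its last target.

## Working session

There is one attempt and no reset: what is moved stays moved. The work goes in short steps, Python scripts to look and compute and a shell command to move; the robot and the scene stay as the last step left them, time stands still between calls to the robot, and variables do not carry over. Pictures are saved under pics/ and viewed, and the job is handed in when it is done.

```bash
mkdir -p pics; python3 - <<'E'
from workcell import readout,get_image,calibration
import cv2,numpy as np
np.set_printoptions(precision=4,suppress=True)
print(readout.observe())
for n in ["scene","top","wrist"]:
    im,d=get_image(n); cv2.imwrite(f"pics/{n}0.png",im[:,:,::-1]); np.savez(f"{n}0.npz",im=im,d=d)
    print(n,calibration(n))
E
```

```text
{'time_s': 0.0, 'qpos': array([-1.2792,  0.5371, -0.0044,  1.5388,  0.0026,  1.0673, -0.0712]), 'joint_velocities': array([-0.0009, -0.    , -0.0007,  0.002 , -0.0011, -0.0008,  0.0007]), 'effort': array([ -0.0002, -57.097 ,   0.9907, -25.161 ,  -0.0562,   0.018 ,
         0.0001]), 'ee_pos': array([0.2275, 0.6083, 0.2379]), 'tcp_rot': array([-0.0001,  0.1779,  0.984 , -0.0008]), 'contact_force': array([-1.0945, -0.2713,  0.442 ]), 'wrist_torque': array([ 0.0217,  0.0261, -0.0057]), 'opening': 0.08842633286986748}
scene {'intrinsics': array([[372.8402,   0.    , 319.6293],
       [  0.    , 372.8402, 205.6587],
       [  0.    ,   0.    ,   1.    ]]), 'cam_to_world': array([[ 0.6133,  0.5302, -0.5855,  1.1781],
       [ 0.7897, -0.4264,  0.441 , -0.3618],
       [-0.0159, -0.7329, -0.6802,  0.8239],
       [ 0.    ,  0.    ,  0.    ,  1.    ]])}
top {'intrinsics': array([[361.7869,   0.    , 320.3793],
       [  0.    , 361.7869, 198.4431],
       [  0.    ,   0.    ,   1.    ]]), 'cam_to_world': array([[-0.0971, -0.9708,  0.2194,  0.3718],
       [-0.9953,  0.0936, -0.0261,  0.1103],
       [ 0.0048, -0.2208, -0.9753,  1.1725],
       [ 0.    ,  0.    ,  0.    ,  1.    ]])}
wrist {'intrinsics': array([[309.7069,   0.    , 317.9833],
       [  0.    , 309.7069, 203.9451],
       [  0.    ,   0.    ,   1.    ]]), 'T_tool_cam': array([[ 0.001 , -0.9574, -0.2887,  0.0752],
       [ 1.    ,  0.0005,  0.0017,  0.0004],
       [-0.0014, -0.2887,  0.9574, -0.1453],
       [ 0.    ,  0.    ,  0.    ,  1.    ]])}
```

View pics/scene0.png

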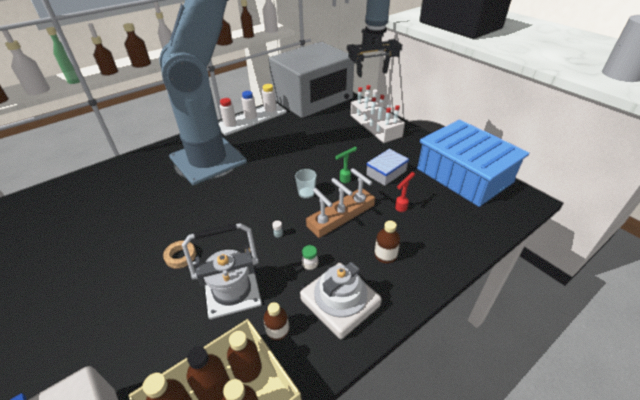

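View pics/top0.png

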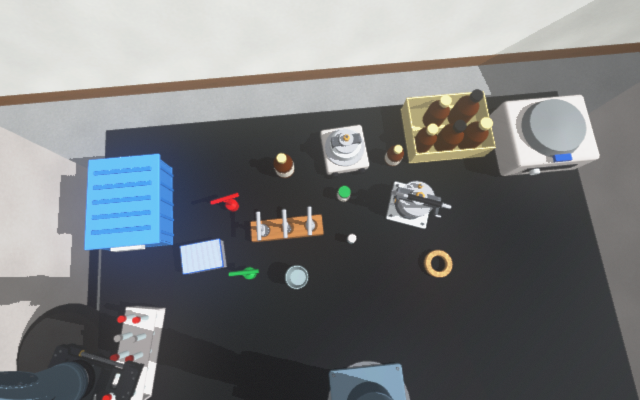

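View pics/wrist0.png

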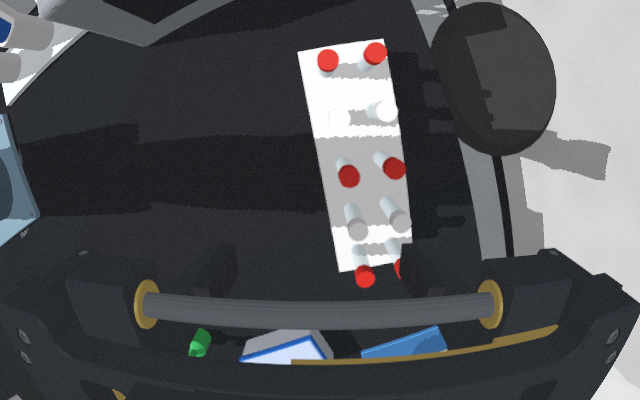

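The top view shows the vessel near (412,203), the stand near (287,228) with three keys, and the hotplate near (344,150). The red and green look-alikes are beside the stand. I'll zoom in next.

```bash
cat > h.py <<'E'
import numpy as np,cv2
from workcell import readout,get_image,calibration
np.set_printoptions(precision=4,suppress=True)
def pts(n,d):
    c=calibration(n);K=c["intrinsics"];T=c["cam_to_world"]
    v,u=np.mgrid[0:400,0:640]
    P=np.stack([(u-K[0,2])/K[0,0]*d,(v-K[1,2])/K[1,1]*d,d],-1)
    return P@T[:3,:3].T+T[:3,3]
def ray(n,u,v,z):
    c=calibration(n);K=c["intrinsics"];T=c["cam_to_world"]
    r=T[:3,:3]@np.array([(u-K[0,2])/K[0,0],(v-K[1,2])/K[1,1],1]);o=T[:3,3]
    return o+r*(z-o[2])/r[2]
E
python3 - <<'E'
from h import *
for n,b in [("top",(225,110,465,290)),("scene",(150,130,430,340))]:
    f=np.load(n+"0.npz");im=f["im"];u0,v0,u1,v1=b
    c=im[v0:v1,u0:u1];s=800/(u1-u0)
    cv2.imwrite(f"pics/{n}0z.png",cv2.resize(c,None,fx=s,fy=s,interpolation=cv2.INTER_CUBIC)[:,:,::-1])
f=np.load("top0.npz");P=pts("top",f["d"])
for u,v in [(256,212),(257,240),(284,210),(285,236),(309,208),(310,234),(392,221),(427,224),(431,185),(393,186),(417,197),(346,140),(287,228),(252,230),(322,225)]:
    print(u,v,P[v,u])
E
```

```text
256 212 [0.5853 0.2751 0.1229]
257 240 [0.5138 0.2912 0.0333]
284 210 [0.5832 0.1925 0.1233]
285 236 [0.5058 0.195  0.1273]
309 208 [0.5819 0.1185 0.1245]
310 234 [0.505  0.1226 0.1239]
392 221 [ 0.5374 -0.1475 -0.0001]
427 224 [ 0.5166 -0.2605 -0.0004]
431 185 [ 0.6457 -0.2949  0.0006]
393 186 [ 0.652  -0.1649  0.0111]
417 197 [ 0.5669 -0.1788  0.2099]
346 140 [ 0.7794 -0.013   0.1358]
287 228 [0.5393 0.1928 0.0552]
252 230 [0.5466 0.3047 0.0354]
322 225 [0.5413 0.0831 0.0343]
```

View pics/top0z.png

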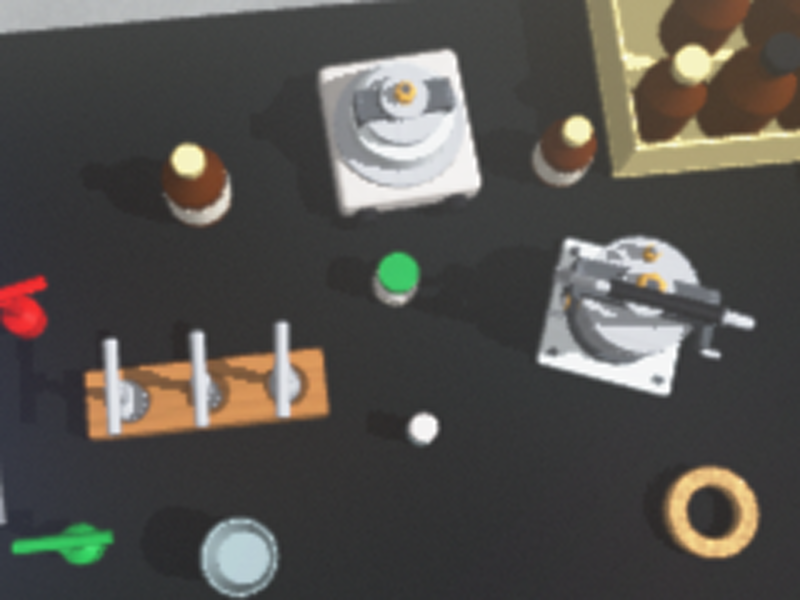

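View pics/scene0z.png

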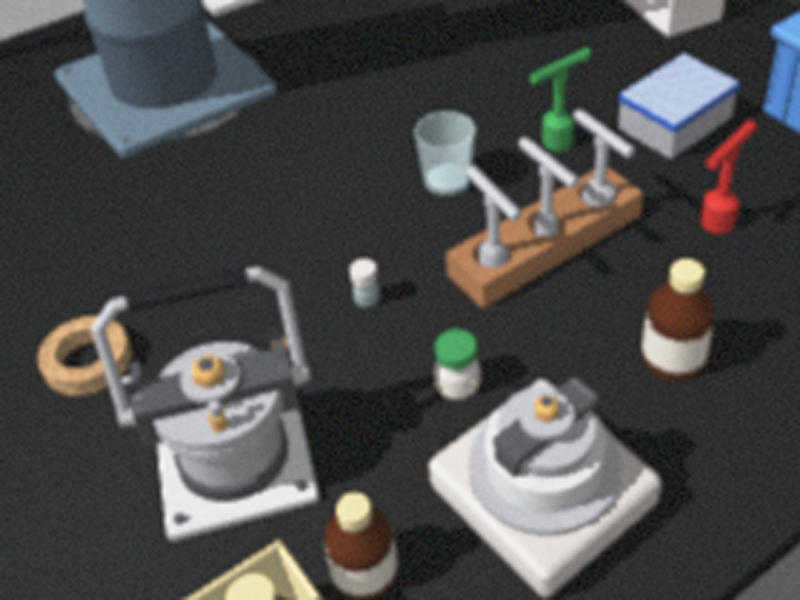

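```bash
python3 - <<'E'
from h import *
f=np.load("top0.npz");P=pts("top",f["d"]);im=f["im"].astype(int)
# base plate
r=(slice(170,240),slice(375,460))
Q=P[r].reshape(-1,3);C=im[r].reshape(-1,3);uv=np.mgrid[170:240,375:460].reshape(2,-1).T
g=Q[:,2]>0.195
print("grip>0.195",g.sum(),Q[g].mean(0),Q[g].min(0),Q[g].max(0))
xy=Q[g][:,:2];print(cv2.minAreaRect(xy.astype(np.float32)))
# boss
for lo,hi in [(0.118,0.13),(0.13,0.146),(0.004,0.02)]:
    g=(Q[:,2]>lo)&(Q[:,2]<hi);print(lo,hi,g.sum(),Q[g].mean(0),Q[g].min(0),Q[g].max(0))
g=(C[:,0]>150)&(C[:,2]<110)
for k in np.where(g)[0]: print(uv[k][::-1],C[k],Q[k])
print("corners",[ray("top",225+a/3.333,110+b/3.333,0.01) for a,b in [(565,240),(540,360),(668,393)]])
print("pin",[P[110+b//3-0,225+int(a/3.333)] for a,b in []],P[215:218,437:440].reshape(-1,3))
f=np.load("scene0.npz");P=pts("scene",f["d"]);im=f["im"].astype(int)
s=2.857
for a,b in [(110,315),(255,272),(125,418),(303,375),(208,370),(212,385),(190,292)]:
    u,v=150+a/s,130+b/s;print((a,b),P[int(v),int(u)],im[int(v),int(u)])
E
```

```text
grip>0.195 284 [ 0.5416 -0.1715  0.288 ] [ 0.3718 -0.2671  0.1956] [0.5863 0.1103 1.1725]
((0.5002012848854065, -0.05841551721096039), (0.10185813158750534, 0.4116521179676056), 23.386030197143555)
0.118 0.13 297 [ 0.5872 -0.2038  0.1223] [ 0.5282 -0.274   0.118 ] [ 0.6264 -0.1334  0.129 ]
0.13 0.146 51 [ 0.5963 -0.2059  0.1381] [ 0.5816 -0.2259  0.1307] [ 0.6243 -0.1324  0.1452]
0.004 0.02 793 [ 0.5671 -0.2154  0.0097] [ 0.4594 -0.3909  0.004 ] [ 0.7106 -0.0915  0.0197]
[419 184] [162 139 105] [ 0.6243 -0.2181  0.1201]
[419 185] [152 124  82] [ 0.621  -0.2172  0.1213]
[419 186] [192 150  80] [ 0.6187 -0.2177  0.118 ]
[420 186] [208 168 103] [ 0.6174 -0.2194  0.1223]
[419 187] [151 121  75] [ 0.6171 -0.2193  0.1113]
[420 187] [183 147  88] [ 0.6155 -0.2205  0.1171]
[417 193] [182 144  81] [ 0.5936 -0.2025  0.1372]
[418 193] [224 180  96] [ 0.5925 -0.2042  0.1413]
[421 193] [226 186 108] [ 0.5915 -0.2128  0.142 ]
[417 194] [192 151  81] [ 0.5904 -0.2017  0.1384]
[418 194] [213 173 107] [ 0.5897 -0.204   0.1403]
[417 195] [176 139  82] [ 0.5866 -0.2     0.1424]
[418 195] [178 149 107] [ 0.5866 -0.2034  0.1409]
[395 200] [162 130  85] [ 0.583  -0.1397  0.117 ]
corners [array([ 0.6654, -0.1721,  0.01  ]), array([ 0.5473, -0.1305,  0.01  ]), array([ 0.5031, -0.25  ,  0.01  ])]
pin [] [[ 0.5274 -0.261   0.1064]
 [ 0.5269 -0.2634  0.1079]
 [ 0.5273 -0.2681  0.1031]
 [ 0.5243 -0.2603  0.1067]
 [ 0.5238 -0.2626  0.1088]
 [ 0.5239 -0.2667  0.1055]
 [ 0.5364 -0.297  -0.0004]
 [ 0.5351 -0.2978  0.0067]
 [ 0.535  -0.3016  0.0052]]
(110, 315) [ 0.5437 -0.2582  0.1988] [152 152 157]
(255, 272) [ 0.5798 -0.1468  0.2046] [195 197 202]
(125, 418) [ 0.5648 -0.2801  0.105 ] [185 189 193]
(303, 375) [ 0.6219 -0.1408  0.1087] [131 133 134]
(208, 370) [ 0.5912 -0.2101  0.1401] [167 141 110]
(212, 385) [ 0.5977 -0.2107  0.1282] [134 111  82]
(190, 292) [ 0.5674 -0.1991  0.2055] [40 43 43]
```

```bash
python3 -m jog '{"dp":[[0.05,-0.1,0.15],[0.15,-0.3,0.3],[0.25,-0.5,0.4],[0.36,-0.7,0.45],[0.46,-0.88,0.46],[0.52,-1,0.46]],"rot":[[0,0,-0.07],[0,0,-0.14],[0,0,-0.21],[0,0,-0.28],[0,0,-0.35],[0,0,-0.42]]}' 1
```

```text
time_s: 0.75
ee_pos: [0.3337, 0.4058, 0.3314]
tcp_rot: [0.0, 0.568, 0.823, 0.0]
contact_force: [0.1, 0.1, 0.6]
opening: 0.0881
```

```bash
python3 -m jog '{"dp":[[0.12,-0.2,0],[0.24,-0.4,0],[0.36,-0.6,0],[0.48,-0.8,0],[0.6,-1,0],[0.72,-1,0]],"rot":[[0,0,-0.07],[0,0,-0.14],[0,0,-0.21],[0,0,-0.28],[0,0,-0.35],[0,0,-0.357]]}'
```

```text
time_s: 1.35
ee_pos: [0.477, 0.2024, 0.3312]
tcp_rot: [0.001, 0.82, 0.572, -0.0]
contact_force: [0.4, 0.0, -0.3]
opening: 0.0882
```

```bash
python3 -m jog '{"dp":[[0.1,-0.2,0],[0.2,-0.4,0],[0.2,-0.4,0],[0.2,-0.4,0]],"rot":[[0,0,0],[0,0,0],[0,0,0],[0,0,0]]}'
cat >> h.py <<'E'
from scipy.spatial.transform import Rotation as R
def wsnap(tag):
    s=readout.observe();im,d=get_image("wrist")
    np.savez(tag+".npz",im=im,d=d,p=s["ee_pos"],q=s["tcp_rot"]);cv2.imwrite(f"pics/{tag}.png",im[:,:,::-1]);return im,d,s
def wcam(f):
    q=f["q"];Rt=R.from_quat([q[1],q[2],q[3],q[0]]).as_matrix();T=np.eye(4);T[:3,:3]=Rt;T[:3,3]=f["p"]
    return T@calibration("wrist")["T_tool_cam"]
def wdir(u,v):
    K=calibration("wrist")["intrinsics"];dx,dy=u-K[0,2],v-K[1,2];r=np.hypot(dx,dy)+1e-9;t=r/K[0,0]
    return np.stack([np.sin(t)*dx/r,np.sin(t)*dy/r,np.cos(t)],-1)
def wray(f,u,v,z):
    T=wcam(f);r=T[:3,:3]@wdir(u,v);o=T[:3,3];return o+r*(z-o[2])/r[2]
def wpts(f):
    v,u=np.mgrid[0:400,0:640];D=wdir(u.astype(float),v.astype(float));D=D/np.maximum(D[...,2:],0.05)
    T=wcam(f);return (D*f["d"][...,None])@T[:3,:3].T+T[:3,3]
E
python3 - <<'E'
from h import *
im,d,s=wsnap("w1");print(s["ee_pos"],s["tcp_rot"])
E
```

```text
time_s: 1.75
ee_pos: [0.5157, 0.128, 0.3305]
tcp_rot: [-0.0, 0.818, 0.576, -0.0]
contact_force: [-0.9, 0.5, -0.0]
opening: 0.0883
[0.5157 0.128  0.3305] [-0.0001  0.8175  0.5759 -0.0002]
```

View pics/w1.png

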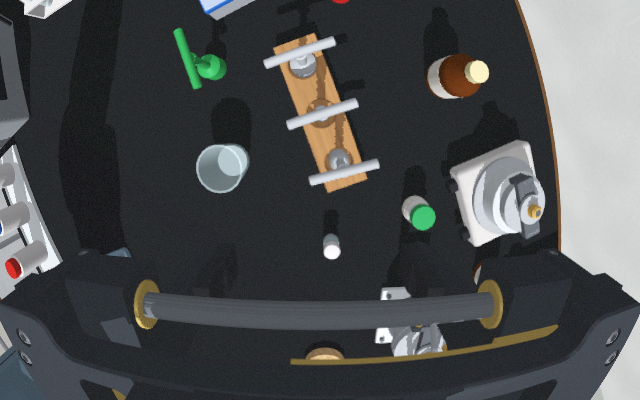

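Three keys are visible. Their sockets are near (303,63), (320,112) and (340,160), with the top one looking the largest. I'll measure them.

```bash
python3 - <<'E'
from h import *
f=np.load("w1.npz");im=f["im"];c=im[20:200,250:400]
cv2.imwrite("pics/w1z.png",cv2.resize(c,None,fx=4,fy=3.3,interpolation=cv2.INTER_CUBIC)[:595,:,::-1])
P=wpts(f);hsv=cv2.cvtColor(im,cv2.COLOR_RGB2HSV)
v,u=np.mgrid[0:400,0:640];roi=(v<205)&(v>20)&(u>250)&(u<400)
bar=roi&(P[...,2]>0.112)&(P[...,2]<0.14)
n,l,st,ce=cv2.connectedComponentsWithStats(bar.astype(np.uint8))
for i in range(1,n):
    if st[i,4]<50: continue
    m=l==i;Q=P[m];r=cv2.minAreaRect(Q[:,:2].astype(np.float32));print("bar",st[i,4],r,Q[:,2].mean(),ce[i])
grey=hsv[...,1]<70
soc=roi&grey&(P[...,2]>0.036)&(P[...,2]<0.062)
n,l,st,ce=cv2.connectedComponentsWithStats(soc.astype(np.uint8))
for i in range(1,n):
    if st[i,4]<12: continue
    Q=P[l==i];print("soc",st[i],ce[i],Q.mean(0),Q.min(0),Q.max(0))
w=roi&~grey&(abs(P[...,2]-.034)<.006)
Q=P[w][:,:2].astype(np.float32);print("stand",w.sum(),cv2.minAreaRect(Q))
E
```

```text
bar 734 ((0.5443456172943115, 0.27453190088272095), (0.01232831459492445, 0.08424101024866104), 89.75056457519531) 0.12182952704643794 [299.282   51.7398]
bar 769 ((0.5442284345626831, 0.19805005192756653), (0.01317143440246582, 0.0845140814781189), 88.98774719238281) 0.1218549431342002 [321.6606 113.0338]
bar 703 ((0.5461722612380981, 0.1251724809408188), (0.012376151047647, 0.08437028527259827), 85.61629486083984) 0.12162498117005424 [343.6216 171.5149]
soc [290  53  26  23 351] [303.4644  65.5698] [0.5442 0.2693 0.0436] [0.5265 0.2568 0.036 ] [0.562  0.2839 0.0613]
soc [329 151  21  18 214] [338.0888 158.6402] [0.5455 0.1298 0.0438] [0.5313 0.1181 0.0379] [0.5602 0.14   0.0599]
stand 3982 ((0.5443128943443298, 0.19897396862506866), (0.0635845810174942, 0.22733990848064423), 0.5894777178764343)
```

View pics/w1z.png

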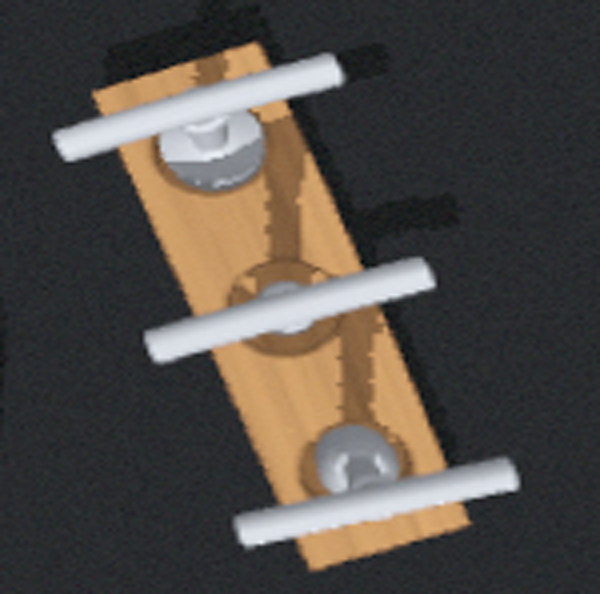

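Large is at (0.544,0.2745), medium at (0.546,0.125) and small is in the middle. Next I'll look at the vessel.

```bash
python3 -m jog '{"dp":[[0.03,-0.24,0],[0.06,-0.48,0],[0.09,-0.72,0],[0.12,-0.96,0],[0.12,-1,0]],"rot":[[0,0,0],[0,0,0],[0,0,0],[0,0,0],[0,0,0]]}' && python3 -m jog '{"dp":[[0.03,-0.24,0],[0.06,-0.48,0],[0.1,-0.72,0],[0.12,-0.9,0],[0.12,-0.9,0],[0.12,-0.9,0]],"rot":[[0,0,0],[0,0,0],[0,0,0],[0,0,0],[0,0,0],[0,0,0]]}'
python3 - <<'E'
from h import *
im,d,s=wsnap("w2");print(s["ee_pos"],s["tcp_rot"])
c=im[30:260,180:460];cv2.imwrite("pics/w2z.png",cv2.resize(c,None,fx=2.6,fy=2.6,interpolation=cv2.INTER_CUBIC)[:,:,::-1])
E
```

```text
time_s: 2.3
ee_pos: [0.5393, -0.0759, 0.3311]
tcp_rot: [0.001, 0.818, 0.575, -0.0]
contact_force: [-0.0, 0.4, -0.5]
opening: 0.0877
time_s: 2.9
ee_pos: [0.5641, -0.2495, 0.3301]
tcp_rot: [-0.001, 0.816, 0.577, 0.0]
contact_force: [0.0, 0.2, -0.2]
opening: 0.0885
[ 0.5641 -0.2495  0.3301] [-0.0007  0.8165  0.5774  0.0001]
```

View pics/w2z.png

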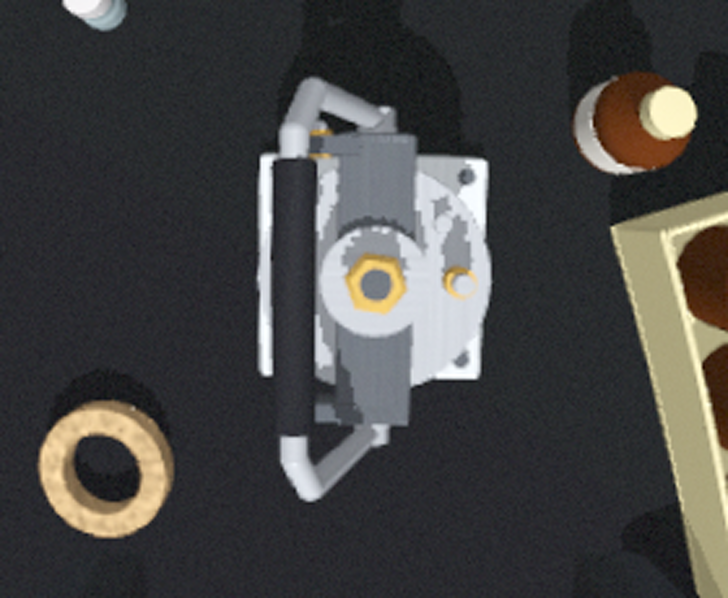

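```bash
python3 - <<'E'
from h import *
f=np.load("w2.npz");im=f["im"];P=wpts(f);hsv=cv2.cvtColor(im,cv2.COLOR_RGB2HSV)
u0,v0=180+376/2.6,30+284/2.6
v,u=np.mgrid[0:400,0:640]
m=(hsv[...,1]>90)&(hsv[...,0]<30)&(np.hypot(u-u0,v-v0)<16)
ys,xs=np.where(m)
print("brass",m.sum(),"z",np.median(P[m][:,2]))
XY=np.array([wray(f,x,y,0.140)[:2] for x,y in zip(xs,ys)]).astype(np.float32)
h=cv2.convexHull(XY);c,rad=cv2.minEnclosingCircle(XY)
print("nut circ",c,rad*2000,"AF if hull area:",np.sqrt(cv2.contourArea(h)/0.866)*1000)
M=cv2.moments(h);print("cent",M["m10"]/M["m00"],M["m01"]/M["m00"])
H=h[:,0]
ang=np.radians(np.arange(0,180,1));w=[np.ptp(H@[np.cos(a),np.sin(a)]) for a in ang]
w6=np.array(w).reshape(3,60).sum(0)/3;k=np.argmin(w6);print("min width dir",k,"(mod60)",w6.min(),"max",w6.max(),np.argmax(w6))
# boss
b=(abs(P[...,2]-0.125)<0.005)&(np.hypot(u-u0,v-v0)<24)&(hsv[...,1]<60)&(hsv[...,2]>170)
ys,xs=np.where(b);XY=np.array([wray(f,x,y,0.125)[:2] for x,y in zip(xs,ys)]).astype(np.float32);print("boss",b.sum(),cv2.minEnclosingCircle(XY),XY.mean(0),np.median(P[b][:,2]))
# grip
g=(P[...,2]>0.17)&(P[...,2]<0.225)&(v<215)&(hsv[...,2]<80)&(u>250)&(u<330)
Q=P[g];print("grip",g.sum(),cv2.minAreaRect(Q[:,:2].astype(np.float32)),Q[:,2].max(),np.percentile(Q[:,2],90))
# yoke direction (dark grey, z~.12-.133)
y=(P[...,2]>0.112)&(P[...,2]<0.138)&(hsv[...,2]<150)&(u>300)&(u<345)&(v>75)&(v<200)
Q=P[y];print("yoke",y.sum(),cv2.minAreaRect(Q[:,:2].astype(np.float32)),np.median(Q[:,2]))
E
```

```text
brass 271 z 0.13889563873434035
nut circ (0.5855925679206848, -0.20613382756710052) 25.83925798535347 AF if hull area: 22.67033968817076
cent 0.5855362992260907 -0.2060812694356371
min width dir 59 (mod60) 0.023163354482511448 max 0.02521003507838369 30
boss 761 ((0.5855743288993835, -0.20658276975154877), 0.024300551041960716) [ 0.5843 -0.2097] 0.12428223876610878
grip 1731 ((0.5595219135284424, -0.19210225343704224), (0.10697814077138901, 0.01490683201700449), 69.29061889648438) 0.20983090502652746 0.2082634714172497
yoke 2295 ((0.5809944272041321, -0.20607048273086548), (0.14524106681346893, 0.04448389261960983), 70.16523742675781) 0.11933845367369184
```

The nut is about 24 mm across flats at (0.5855,-0.206), with its flats facing world ±x, so the large key fits. The handle leans at about 0.28 rad. I'll pinch its grip.

```bash
python3 -m jog '{"dp":[[-0.02,0.15,-0.1],[-0.025,0.278,-0.25],[-0.025,0.278,-0.45],[-0.025,0.278,-0.65],[-0.025,0.278,-0.74],[-0.025,0.278,-0.74],[-0.025,0.278,-0.74]],"rot":[[0,0,0],[0,0,0],[0,0,0],[0,0,0],[0,0,0],[0,0,0],[0,0,0]]}' 0.4
python3 - <<'E'
from h import *
im,d,s=wsnap("w3");print(s["ee_pos"],s["contact_force"])
E
```

```text
time_s: 3.65
ee_pos: [0.5594, -0.1938, 0.1834]
tcp_rot: [-0.0, 0.816, 0.578, 0.0]
contact_force: [-0.2, -0.1, 0.8]
opening: 0.0616
[ 0.5594 -0.1938  0.1834] [-0.1518 -0.0878  0.8296]
```

View pics/w3.png

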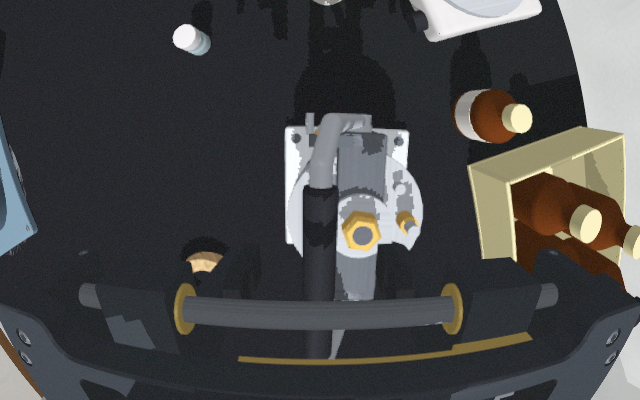

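```bash
python3 -m jog '{"dp":[[0,0,0],[0,0,0],[0,0,0],[0,0,0],[0,0,0]],"rot":[[0,0,0],[0,0,0],[0,0,0],[0,0,0],[0,0,0]]}' -1 15 && python3 -m jog '{"dp":[[-0.05,0.018,-0.018],[-0.1,0.037,-0.044],[-0.14,0.052,-0.072],[-0.181,0.067,-0.103],[-0.216,0.08,-0.14],[-0.25,0.092,-0.178],[-0.272,0.1,-0.21],[-0.292,0.107,-0.244],[-0.314,0.115,-0.29],[-0.331,0.122,-0.339],[-0.346,0.127,-0.39],[-0.347,0.128,-0.395]],"rot":[[0,0,0],[0,0,0],[0,0,0],[0,0,0],[0,0,0],[0,0,0],[0,0,0],[0,0,0],[0,0,0],[0,0,0],[0,0,0],[0,0,0]]}' - 15
```

```text
time_s: 4.2
ee_pos: [0.5587, -0.1956, 0.1828]
tcp_rot: [0.0, 0.817, 0.577, 0.0]
contact_force: [0.5, -0.5, -0.1]
opening: 0.0237
time_s: 5.4
ee_pos: [0.4907, -0.1703, 0.1032]
tcp_rot: [0.002, 0.817, 0.577, 0.001]
contact_force: [7.3, -2.3, -2.3]
opening: 0.0144
```

```bash
python3 -m jog '{"dp":[[0,0,0],[0,0,0],[0,0,0],[0,0,0.1],[0,0,0.3],[0,0,0.55],[0,0,0.8],[0,0,1]],"rot":[[0,0,0],[0,0,0],[0,0,0],[0,0,0],[0,0,0],[0,0,0],[0,0,0],[0,0,0]]}' 0
python3 - <<'E'
from h import *
im,d,s=wsnap("w4");print(s["ee_pos"],s["contact_force"])
f=np.load("w4.npz");P=wpts(f);hsv=cv2.cvtColor(im,cv2.COLOR_RGB2HSV)
for n in ["scene"]:
    im,d=get_image(n);np.savez("scene4.npz",im=im,d=d);cv2.imwrite("pics/scene4z.png",cv2.resize(im[210:330,150:310],None,fx=4.5,fy=4.5,interpolation=cv2.INTER_CUBIC)[:,:,::-1])
E
```

```text
time_s: 6.2
ee_pos: [0.4886, -0.1702, 0.3061]
tcp_rot: [-0.0, 0.817, 0.577, 0.0]
contact_force: [0.8, 0.4, -1.3]
opening: 0.044
[ 0.4886 -0.1702  0.3061] [ 0.7632  0.3978 -1.3232]
```

View pics/w4.png

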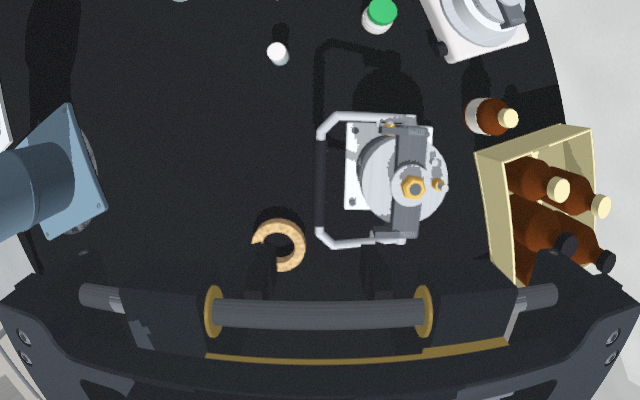

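View pics/scene4z.png

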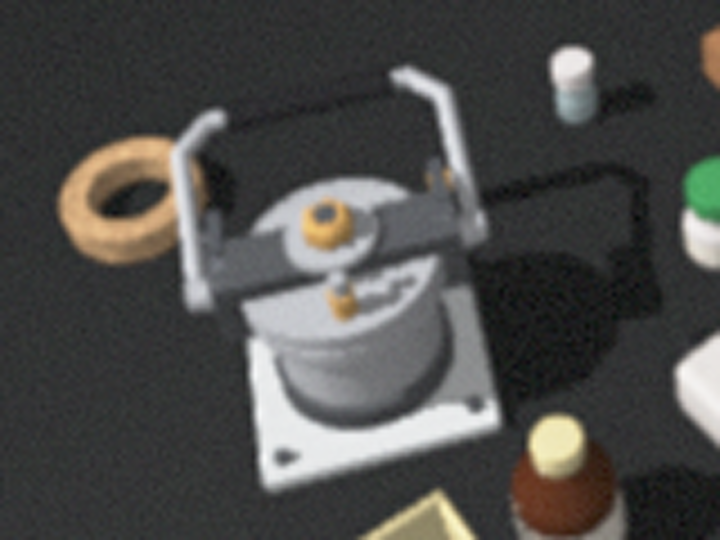

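The handle is now down, with its grip at about col 320, rows 140-230 in the wrist view. I'll measure its angle and refine the nut's pose.

```bash
python3 - <<'E'
from h import *
f=np.load("w4.npz");im=f["im"];P=wpts(f);hsv=cv2.cvtColor(im,cv2.COLOR_RGB2HSV)
v,u=np.mgrid[0:400,0:640]
g=(P[...,2]>0.08)&(P[...,2]<0.16)&(u>305)&(u<335)&(v>135)&(v<228)&(hsv[...,2]<80)
Q=P[g];print("grip",g.sum(),cv2.minAreaRect(Q[:,:2].astype(np.float32)),np.percentile(Q[:,2],[50,95]))
u0,v0=414,188
m=(hsv[...,1]>90)&(hsv[...,0]<30)&(np.hypot(u-u0,v-v0)<16)&(P[...,2]>0.134)
ys,xs=np.where(m)
XY=np.array([wray(f,x,y,0.140)[:2] for x,y in zip(xs,ys)]).astype(np.float32);h=cv2.convexHull(XY)
M=cv2.moments(h);print("nut",m.sum(),M["m10"]/M["m00"],M["m01"]/M["m00"],cv2.minEnclosingCircle(XY))
H=h[:,0];ang=np.radians(np.arange(180));w6=np.array([np.ptp(H@[np.cos(a),np.sin(a)]) for a in ang]).reshape(3,60).mean(0);print(np.argmin(w6),np.argmax(w6),w6.min(),w6.max())
b=(abs(P[...,2]-0.125)<0.006)&(np.hypot(u-u0,v-v0)<28)&(hsv[...,1]<60)&(hsv[...,2]>160)
XY=np.array([wray(f,x,y,0.125)[:2] for y,x in zip(*np.where(b))]).astype(np.float32);print("boss",cv2.minEnclosingCircle(XY))
E
```

```text
grip 1213 ((0.48962509632110596, -0.17012904584407806), (0.09536904841661453, 0.015968816354870796), 69.94060516357422) [0.1298 0.1316]
nut 270 0.5841472825911521 -0.20433445916780554 ((0.5840982794761658, -0.20426635444164276), 0.01320424024015665)
1 31 0.023831528245909877 0.025775517509797313
boss ((0.5910136699676514, -0.20927317440509796), 0.031497132033109665)
```

Handle angle is about 1.35 rad, so it's in its rest. Now for the large key.

```bash
python3 -m jog '{"dp":[[0.02,0.12,0],[0.04,0.24,0],[0.06,0.36,0],[0.08,0.48,0],[0.1,0.6,0],[0.12,0.72,0],[0.13,0.84,0],[0.14,0.96,0],[0.14,1,0]],"rot":[[0,0,-0.07],[0,0,-0.14],[0,0,-0.21],[0,0,-0.28],[0,0,-0.35],[0,0,-0.42],[0,0,-0.49],[0,0,-0.56],[0,0,-0.617]]}' && python3 -m jog '{"dp":[[0,0.2,0],[-0.05,0.4,0],[-0.1,0.6,0],[-0.15,0.8,0],[-0.2,1,0],[-0.2,1,0],[-0.2,1,0]],"rot":[[0,0,0],[0,0,0],[0,0,0],[0,0,0],[0,0,0],[0,0,0],[0,0,0]]}'
python3 - <<'E'
from h import *
im,d,s=wsnap("w5");print(s["ee_pos"],s["tcp_rot"])
E
```

```text
time_s: 7.2
ee_pos: [0.5162, 0.0329, 0.3023]
tcp_rot: [-0.0, 1.0, -0.003, -0.001]
contact_force: [-0.3, -0.7, -0.4]
opening: 0.044
time_s: 7.9
ee_pos: [0.4761, 0.2302, 0.3026]
tcp_rot: [0.001, 1.0, -0.001, -0.001]
contact_force: [-0.5, -0.4, 0.4]
opening: 0.0444
[0.4761 0.2302 0.3026] [ 0.0008  1.     -0.001  -0.001 ]
```

View pics/w5.png

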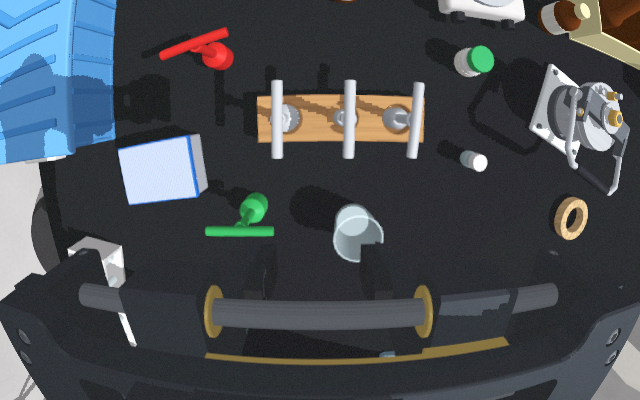

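The large key is on the left of the stand: bar at col 277, socket near (285,118). I'll refine its position.

```bash
cat > keys.py <<'E'
from h import *
import sys
def keys(tag,roi):
    f=np.load(tag+".npz");im=f["im"];P=wpts(f);hsv=cv2.cvtColor(im,cv2.COLOR_RGB2HSV)
    v,u=np.mgrid[0:400,0:640];r=(u>roi[0])&(u<roi[2])&(v>roi[1])&(v<roi[3])
    bar=r&(P[...,2]>0.112)&(P[...,2]<0.14)
    n,l,st,ce=cv2.connectedComponentsWithStats(bar.astype(np.uint8))
    for i in range(1,n):
        if st[i,4]<50: continue
        y,x=np.where(l==i);Q=np.array([wray(f,a,b,.118)[:2] for a,b in zip(x,y)]).astype(np.float32)
        print("bar",st[i,4],cv2.minAreaRect(Q),P[l==i][:,2].max())
    soc=r&(hsv[...,1]<70)&(P[...,2]>0.034)&(P[...,2]<0.05)
    n,l,st,ce=cv2.connectedComponentsWithStats(soc.astype(np.uint8))
    for i in range(1,n):
        if st[i,4]<40: continue
        y,x=np.where(l==i);Q=np.array([wray(f,a,b,.042)[:2] for a,b in zip(x,y)]).astype(np.float32)
        print("soc",st[i],cv2.minEnclosingCircle(Q),np.median(P[l==i][:,2]))
    w=r&(hsv[...,1]>=70)&(abs(P[...,2]-.034)<.006);print("stand",cv2.minAreaRect(P[w][:,:2].astype(np.float32)))
E
python3 -c "
from keys import *
keys('w5',(245,70,435,170))"
```

```text
bar 866 ((0.5443416237831116, 0.2746921479701996), (0.011857706122100353, 0.08404215425252914), 89.19876098632812) 0.12517436747521055Traceback (most recent call last):
  File "<string>", line 3, in <module>
    keys('w5',(245,70,435,170))
    ~~~~^^^^^^^^^^^^^^^^^^^^^^^
  File "keys.py", line 10, in keys
    y,x=np.where(l==i);Q=np.array([wray(f,a,b,.118)[:2] for a,b in zip(x,y)]).astype(np.float32)
                                   ~~~~^^^^^^^^^^^^
  File "h.py", line 24, in wray
    T=wcam(f);r=T[:3,:3]@wdir(u,v);o=T[:3,3];return o+r*(z-o[2])/r[2]
                         ~~~~^^^^^
  File "h.py", line 21, in wdir
    K=calibration("wrist")["intrinsics"];dx,dy=u-K[0,2],v-K[1,2];r=np.hypot(dx,dy)+1e-9;t=r/K[0,0]
      ~~~~~~~~~~~^^^^^^^^^
ValueError: time passes only in moves, steps and waits
```

```bash
sed -i 's/^from workcell.*/from workcell import readout,get_image,calibration as _cal\nimport functools\ncalibration=functools.lru_cache(None)(_cal)/' h.py
python3 -c "
from keys import *
keys('w5',(245,70,435,170))
keys('w1',(250,20,400,200))"
```

```text
bar 866 ((0.5443416237831116, 0.2746921479701996), (0.011857706122100353, 0.08404215425252914), 89.19876098632812) 0.12517436747521055
bar 878 ((0.5440845489501953, 0.1982034295797348), (0.012565826997160912, 0.08397367596626282), 89.66409301757812) 0.12483340278419414
bar 813 ((0.5458449721336365, 0.12538732588291168), (0.013921225443482399, 0.08542163670063019), 86.78475189208984) 0.1255326101032156
soc [282 105  16  27 298] ((0.5441633462905884, 0.2735980749130249), 0.01754429005086422) 0.04310138394591864
soc [386 107  21  23 262] ((0.5456476807594299, 0.12653592228889465), 0.015401237644255161) 0.042262809593813816
soc [334 109  10  18  93] ((0.5443967580795288, 0.19962884485721588), 0.011345705948770046) 0.04439369451081193
stand ((0.5445639491081238, 0.19881567358970642), (0.06303950399160385, 0.22714005410671234), 0.551144003868103)
bar 734 ((0.5434713363647461, 0.27320051193237305), (0.01375129260122776, 0.08514836430549622), 89.05769348144531) 0.12496492304187456
bar 769 ((0.543424665927887, 0.19703029096126556), (0.013166366145014763, 0.0852046012878418), 88.95745086669922) 0.12544228233194987
bar 703 ((0.545505702495575, 0.12397924810647964), (0.01314407866448164, 0.08521340042352676), 85.45484161376953) 0.12464004915411869
soc [290  53  26  23 342] ((0.543641209602356, 0.2725149691104889), 0.018174681812524796) 0.04286589679783567
soc [329 151  21  18 203] ((0.5450718402862549, 0.12546813488006592), 0.014762144535779953) 0.04312652214054474
stand ((0.5434002876281738, 0.19787894189357758), (0.06358081102371216, 0.22734013199806213), 0.5888156294822693)
```

```bash
python3 -m jog '{"dp":[[0.15,0.1,0],[0.34,0.219,-0.05],[0.34,0.219,-0.15],[0.34,0.219,-0.4],[0.34,0.219,-0.4]],"rot":[[0,0,0],[0,0,0],[0,0,0],[0,0,0],[0,0,0]]}' 0.2
python3 - <<'E'
from h import *
im,d,s=wsnap("w6");print(s["ee_pos"],s["tcp_rot"])
E
```

```text
time_s: 8.45
ee_pos: [0.542, 0.2704, 0.2181]
tcp_rot: [0.003, 1.0, -0.004, -0.005]
contact_force: [-1.6, -0.7, -0.2]
opening: 0.0529
[0.542  0.2704 0.2181] [ 0.0032  1.     -0.0035 -0.0047]
```

View pics/w6.png

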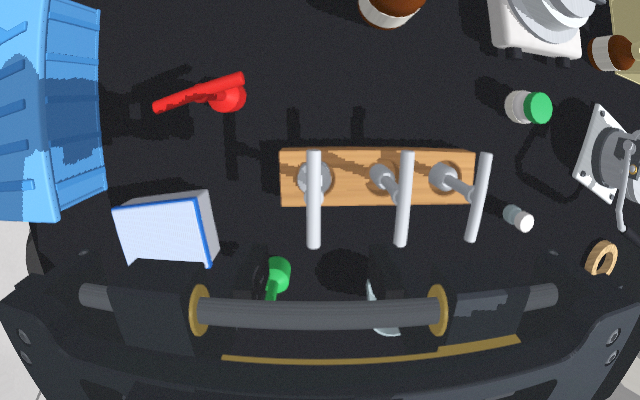

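```bash
python3 -m jog '{"dp":[[0,0,-0.15],[0,0,-0.35],[0,0,-0.55],[0,0,-0.665],[0,0,-0.665],[0,0,-0.665]],"rot":[[0,0,0],[0,0,0],[0,0,0],[0,0,0],[0,0,0],[0,0,0]]}' && python3 -m jog '{"dp":[[0,0,0],[0,0,0],[0,0,0],[0,0,0],[0,0,0],[0,0,0]],"rot":[[0,0,0],[0,0,0],[0,0,0],[0,0,0],[0,0,0],[0,0,0]]}' -1 40
```

```text
time_s: 9.1
ee_pos: [0.5469, 0.2737, 0.0931]
tcp_rot: [-0.001, 1.0, -0.003, 0.001]
contact_force: [0.1, -0.6, 0.3]
opening: 0.053
time_s: 9.7
ee_pos: [0.5453, 0.2738, 0.0909]
tcp_rot: [-0.0, 1.0, -0.002, 0.0]
contact_force: [-0.6, 0.0, 1.8]
opening: 0.0105
```

```bash
python3 -m jog '{"dp":[[0,0,0.06],[0,0,0.2],[0,0,0.4],[0,0,0.6],[0,0,0.8],[0,0,0.95],[0,0,0.95],[0,0,0.95]],"rot":[[0,0,0],[0,0,0],[0,0,0],[0,0,0],[0,0,0],[0,0,0],[0,0,0],[0,0,0]]}'
python3 - <<'E'
from h import *
im,d,s=wsnap("w7");print(s["ee_pos"],s["tcp_rot"],s["opening"])
im,d=get_image("scene");np.savez("scene7.npz",im=im,d=d);cv2.imwrite("pics/scene7z.png",cv2.resize(im[60:260,270:470],None,fx=3,fy=3,interpolation=cv2.INTER_CUBIC)[:,:,::-1])
E
```

```text
time_s: 10.5
ee_pos: [0.5447, 0.2738, 0.2804]
tcp_rot: [-0.0, 1.0, -0.002, -0.0]
contact_force: [-0.0, 0.1, -3.7]
opening: 0.0109
[0.5447 0.2738 0.2804] [-0.0001  1.     -0.0021 -0.0003] 0.01092221737865435
```

View pics/w7.png

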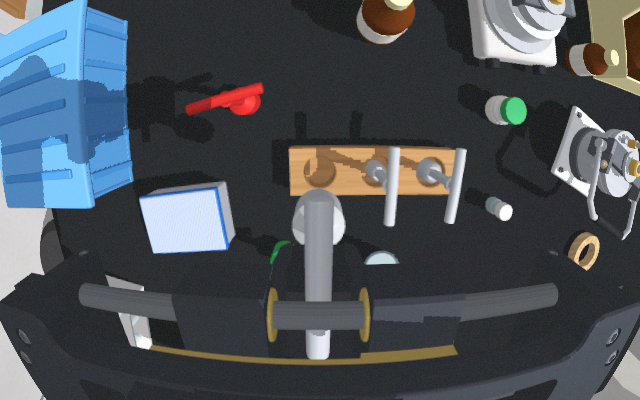

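View pics/scene7z.png

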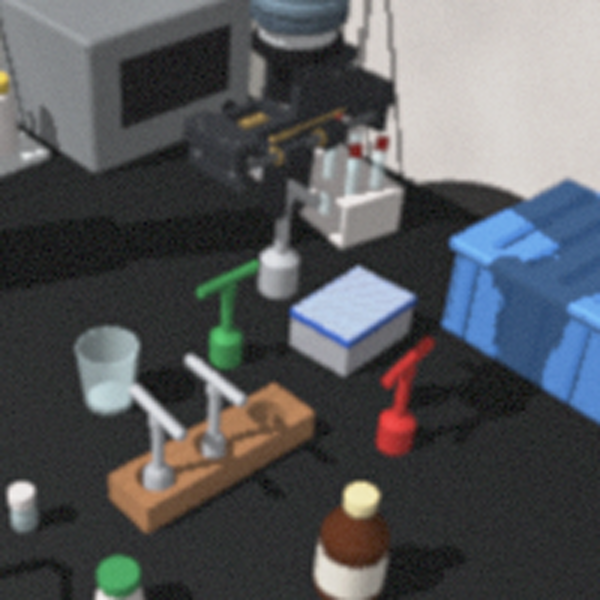

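```bash
python3 - <<'E'
from h import *
f=np.load("w7.npz");im=f["im"];P=wpts(f);hsv=cv2.cvtColor(im,cv2.COLOR_RGB2HSV);p=f["p"]
v,u=np.mgrid[0:400,0:640];r=(u>285)&(u<350)&(v>180)&(v<285)&(hsv[...,1]<60)&(hsv[...,2]>60)
zz=P[...,2]-p[2]
for lo,hi in [(-.1,-.03),(.02,.05)]:
    m=r&(zz>lo)&(zz<hi);Q=P[m]-p;print(lo,m.sum(),Q.min(0),Q.max(0),np.median(Q,0))
m=r&(zz>.02)&(zz<.05)
Q=(P[m]-p);print("bar rect",cv2.minAreaRect(Q[:,:2].astype(np.float32)))
print("z prof of bar vs x", [ (round(a,3),Q[abs(Q[:,0]-a)<.003][:,2].max()) for a in (.005,.01,.02,.03,.038) if (abs(Q[:,0]-a)<.003).any()])
m=r&(zz>-.1)&(zz<-.03);Q=P[m]-p
h=np.histogram(Q[:,2],bins=12);print(h)
for z in np.arange(-.1,-.03,.008):
    k=abs(Q[:,2]-z)<.004
    if k.sum()>3: print(z,k.sum(),Q[k].min(0),Q[k].max(0))
E
```

```text
-0.1 988 [-0.0138 -0.0171 -0.0856] [ 0.0177  0.0186 -0.0447] [ 0.0052  0.0022 -0.0506]
0.02 2562 [-0.0013 -0.0059  0.0203] [0.0419 0.007  0.0338] [0.0252 0.0005 0.0312]
bar rect ((0.020336056128144264, 0.0003160182386636734), (0.012938397005200386, 0.04313137009739876), 89.26407623291016)
z prof of bar vs x [(0.005, np.float64(0.03342766724617757)), (0.01, np.float64(0.033628635439420185)), (0.02, np.float64(0.0337629925734268)), (0.03, np.float64(0.03360842376246792)), (0.038, np.float64(0.03330547315109639))]
(array([ 34,  38,  44,  54,  49,  22,  19,  17,  25,  72, 425, 189]), array([-0.0856, -0.0822, -0.0788, -0.0754, -0.072 , -0.0686, -0.0652,
       -0.0618, -0.0583, -0.0549, -0.0515, -0.0481, -0.0447]))
-0.08399999999999999 56 [ 0.0062 -0.0155 -0.0856] [ 0.017   0.0161 -0.0801]
-0.07599999999999998 114 [ 0.0046 -0.0163 -0.0799] [ 0.0175  0.0181 -0.0725]
-0.06799999999999998 73 [ 0.0045 -0.0165 -0.0719] [ 0.0177  0.018  -0.0645]
-0.05999999999999997 47 [ 0.0036 -0.0166 -0.0634] [ 0.0142  0.0181 -0.0561]
-0.05199999999999996 522 [-0.0138 -0.0171 -0.056 ] [ 0.0146  0.0186 -0.048 ]
-0.043999999999999956 176 [-0.0087 -0.0127 -0.048 ] [ 0.0086  0.0147 -0.0447]
```

The key hangs upright with its axis on the TCP to within about 0.5 mm. Next I'll carry it to the vessel and re-measure the nut from close by.

```bash
python3 -m jog '{"dp":[[0,-0.1,0.1],[0,-0.25,0.2],[0,-0.42,0.25],[0,-0.6,0.25],[0,-0.8,0.25],[0,-1,0.25]],"rot":[[0,0,0],[0,0,0],[0,0,0],[0,0,0],[0,0,0],[0,0,0]]}' && python3 -m jog '{"dp":[[0,-0.2,0],[-0.02,-0.4,0],[-0.04,-0.6,0],[-0.06,-0.8,0],[-0.08,-1,0]],"rot":[[0,0,0],[0,0,0],[0,0,0],[0,0,0],[0,0,0]]}'&& python3 -m jog '{"dp":[[-0.02,-0.2,0],[-0.03,-0.34,0],[-0.03,-0.4,0],[-0.03,-0.4,0],[-0.03,-0.4,0]],"rot":[[0,0,0],[0,0,0],[0,0,0],[0,0,0],[0,0,0]]}'
python3 - <<'E'
from h import *
im,d,s=wsnap("w8");print(s["ee_pos"],s["tcp_rot"],s["opening"],s["contact_force"])
E
```

```text
time_s: 11.2
ee_pos: [0.544, 0.0725, 0.329]
tcp_rot: [0.0, 1.0, -0.002, -0.001]
contact_force: [0.3, 0.1, -3.2]
opening: 0.0106
time_s: 11.7
ee_pos: [0.5279, -0.1274, 0.3291]
tcp_rot: [-0.0, 1.0, -0.002, -0.002]
contact_force: [0.7, 0.2, -2.6]
opening: 0.0109
time_s: 12.2
ee_pos: [0.5234, -0.2044, 0.3298]
tcp_rot: [-0.001, 1.0, -0.001, -0.001]
contact_force: [-0.7, 1.0, -2.8]
opening: 0.0103
[ 0.5234 -0.2044  0.3298] [-0.0006  1.     -0.0013 -0.0008] 0.010273187830287071 [-0.6769  1.0439 -2.8176]
```

View pics/w8.png

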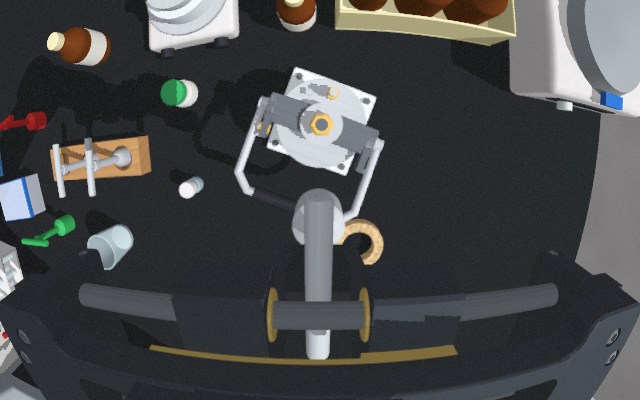

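The nut is at (321,125), fully visible beyond the key, and the handle is still down.

```bash
cat > nut.py <<'E'
from h import *
def nut(tag,u0,v0,rr=16):
    f=np.load(tag+".npz");im=f["im"];P=wpts(f);hsv=cv2.cvtColor(im,cv2.COLOR_RGB2HSV)
    v,u=np.mgrid[0:400,0:640]
    m=(hsv[...,1]>90)&(hsv[...,0]<30)&(np.hypot(u-u0,v-v0)<rr)&(P[...,2]>0.132)
    XY=np.array([wray(f,x,y,0.139)[:2] for y,x in zip(*np.where(m))]).astype(np.float32);h=cv2.convexHull(XY)
    M=cv2.moments(h);c=np.array([M["m10"]/M["m00"],M["m01"]/M["m00"]]);print("nut",m.sum(),c,"rel tcp",c-f["p"][:2],cv2.minEnclosingCircle(XY),P[m].mean(0))
    H=h[:,0];w6=np.array([np.ptp(H@[np.cos(a),np.sin(a)]) for a in np.radians(np.arange(180))]).reshape(3,60).mean(0);print(np.argmin(w6),np.argmax(w6),w6.min(),w6.max())
E
python3 -c "
from nut import *
nut('w8',321,125);nut('w2',180+376/2.6,30+284/2.6);nut('w4',414,188)"
```

```text
nut 262 [ 0.5857 -0.2065] rel tcp [ 0.0622 -0.0021] ((0.5857061743736267, -0.20652154088020325), 0.012987932190299034) [ 0.5859 -0.2064  0.1414]
0 31 0.02256638767262957 0.025440297842291865
nut 268 [ 0.5848 -0.2072] rel tcp [0.0207 0.0423] ((0.5848140716552734, -0.2071995884180069), 0.012967138551175594) [ 0.5849 -0.2065  0.1425]
59 29 0.023177970263464246 0.025170246324350543
nut 287 [ 0.5836 -0.2053] rel tcp [ 0.095  -0.0352] ((0.583633542060852, -0.2053941786289215), 0.013420021161437035) [ 0.5832 -0.2047  0.1379]
2 33 0.02441521776368572 0.02609293305058723
```

```bash
python3 -m jog '{"dp":[[0.15,-0.007,0],[0.31,-0.014,0],[0.31,-0.014,-0.1],[0.31,-0.014,-0.25],[0.31,-0.014,-0.4],[0.31,-0.014,-0.48],[0.31,-0.014,-0.5],[0.31,-0.014,-0.5]],"rot":[[0,0,0],[0,0,0],[0,0,0],[0,0,0],[0,0,0],[0,0,0],[0,0,0],[0,0,0]]}'
python3 - <<'E'
from h import *
im,d,s=wsnap("w9");print(s["ee_pos"],s["contact_force"])
im,d=get_image("scene");np.savez("scene9.npz",im=im,d=d);cv2.imwrite("pics/scene9z.png",cv2.resize(im[170:320,150:310],None,fx=4,fy=4,interpolation=cv2.INTER_CUBIC)[:595,:,::-1])
E
```

```text
time_s: 13.05
ee_pos: [0.5856, -0.2082, 0.2309]
tcp_rot: [-0.0, 1.0, -0.002, -0.0]
contact_force: [0.1, -0.6, -2.8]
opening: 0.0107
[ 0.5856 -0.2082  0.2309] [ 0.1212 -0.5882 -2.8008]
```

View pics/scene9z.png

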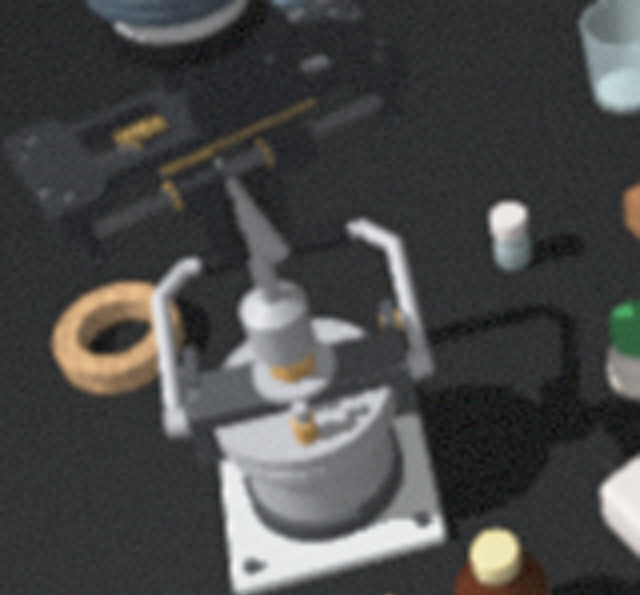

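View pics/w9.png

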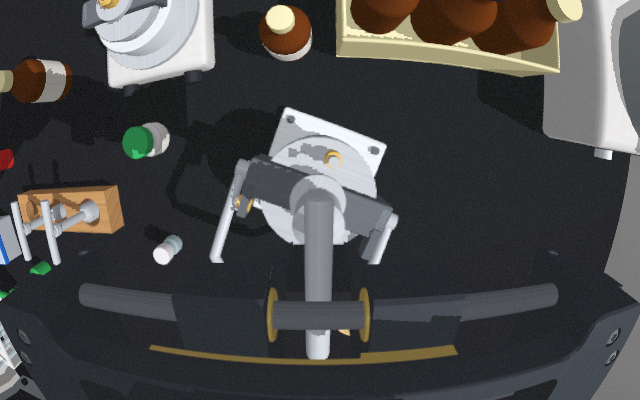

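The socket hovers over the nut in the scene view, so I'll lower it gently.

```bash
python3 -m jog '{"dp":[[0,0,-0.02],[0,0,-0.04],[0,0,-0.055],[0,0,-0.055],[0,0,-0.055]],"rot":[[0,0,0],[0,0,0],[0,0,0],[0,0,0],[0,0,0]]}'
```

```text
time_s: 13.65
ee_pos: [0.5853, -0.2087, 0.2196]
tcp_rot: [-0.0, 1.0, -0.002, -0.0]
contact_force: [1.0, 1.0, -3.1]
opening: 0.0104
```

```bash
python3 -m jog '{"dp":[[0,0,-0.015],[0,0,-0.025],[0,0,-0.035],[0,0,-0.035],[0,0,-0.035]],"rot":[[0,0,0],[0,0,0],[0,0,0],[0,0,0],[0,0,0]]}'
```

```text
time_s: 14.15
ee_pos: [0.5852, -0.2089, 0.2126]
tcp_rot: [-0.0, 1.0, -0.002, -0.0]
contact_force: [1.1, 1.3, -3.9]
opening: 0.0108
```

```bash
python3 -m jog '{"dp":[[0,0,-0.01],[0,0,-0.02],[0,0,-0.025],[0,0,-0.025],[0,0,-0.025]],"rot":[[0,0,0],[0,0,0],[0,0,0],[0,0,0],[0,0,0]]}'
python3 - <<'E'
from h import *
im,d,s=wsnap("w10");print(s["ee_pos"],s["contact_force"])
im,d=get_image("scene");np.savez("scene10.npz",im=im,d=d);cv2.imwrite("pics/scene10z.png",cv2.resize(im[170:320,150:310],None,fx=4,fy=4,interpolation=cv2.INTER_CUBIC)[:595,:,::-1])
E
```

```text
time_s: 14.65
ee_pos: [0.5865, -0.2092, 0.2099]
tcp_rot: [-0.0, 1.0, -0.002, 0.002]
contact_force: [-1.7, 3.2, 10.2]
opening: 0.0108
[ 0.5865 -0.2092  0.2099] [-1.7022  3.1751 10.2075]
```

View pics/scene10z.png

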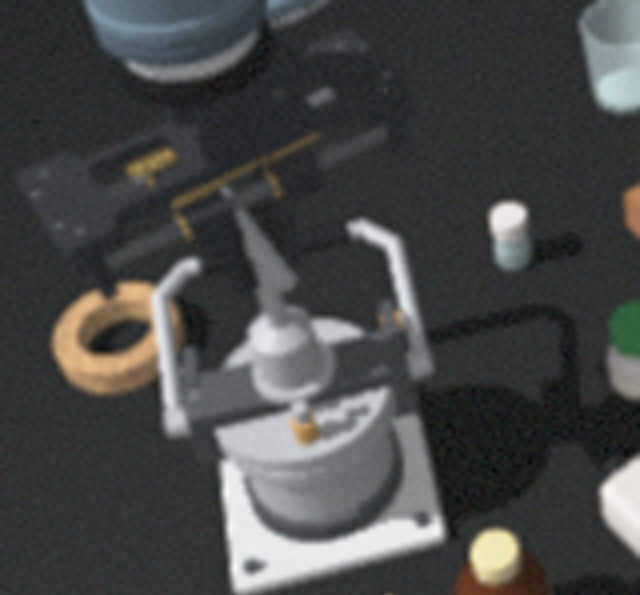

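```bash
python3 -c "
from nut import *
for tag,u0,v0 in [('w1',536,211)]:
    nut(tag,u0,v0,14)
s=readout.observe();print(s['ee_pos'],s['contact_force'],s['wrist_torque'],s['opening'])
f=np.load('w10.npz');P=wpts(f);im=f['im'];hsv=cv2.cvtColor(im,cv2.COLOR_RGB2HSV)
v,u=np.mgrid[0:400,0:640];zz=P[...,2];r=(u>285)&(u<350)&(v>170)&(v<285)&(hsv[...,1]<60)
Q=P[r&(zz>.222)&(zz<.26)];print('bar top',Q[:,2].max(),[Q[abs(Q[:,0]-f['p'][0]-a)<.003][:,2].max() for a in (.008,.02,.032)])
k=r&(zz>.15)&(zz<.175);Q=P[k]-f['p'];print('soc',Q.min(0),Q.max(0))
print(np.load('w8.npz')['im'].shape)
"
```

```text
nut 84 [ 0.784  -0.0083] rel tcp [ 0.2683 -0.1363] ((0.7836523652076721, -0.008791008032858372), 0.012359107844531536) [ 0.7817 -0.0061  0.141 ]
1 29 0.02007067851995627 0.02188837550673064
[ 0.5865 -0.2092  0.2099] [-1.5164  3.4814  9.551 ] [ 0.6992  0.5056 -0.0336] 0.010931022141146563
bar top 0.24989492159526083 [np.float64(0.24989492159526083), np.float64(0.24369798148585986), np.float64(0.24355361766186145)]
soc [-0.0141 -0.0165 -0.0596] [ 0.015   0.0186 -0.0439]
(400, 640, 3)
```

View pics/w10.png

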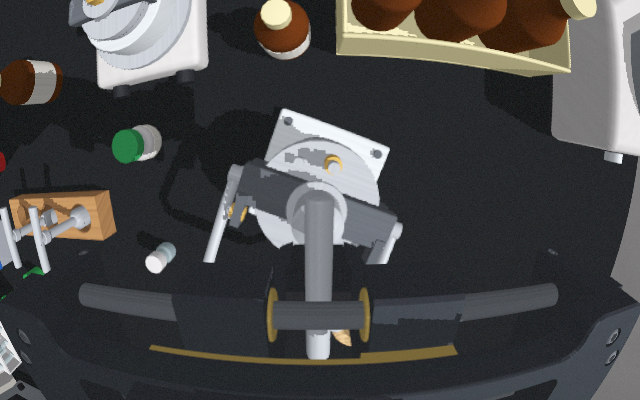

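The key is seated: the bar top puts the rim at about 0.1255. I'll do a small turn test to confirm the fit, then turn back.

```bash
python3 -m jog '{"dp":[[0,0,0],[0,0,0],[0,0,0],[0,0,0]],"rot":[[0,0,0.02],[0,0,0.04],[0,0,0.06],[0,0,0.06]]}'; python3 -c "
from h import *
s=readout.observe();print(s['wrist_torque'],s['tcp_rot'],s['opening'])"
```

```text
time_s: 15.15
ee_pos: [0.5866, -0.2092, 0.2099]
tcp_rot: [-0.0, 0.998, 0.058, 0.002]
contact_force: [-1.3, 3.5, 9.8]
opening: 0.0105
[ 0.7589  0.3715 -0.1884] [-0.      0.9983  0.0583  0.0018] 0.01054758581864567
```

```bash
python3 -m jog '{"dp":[[0,0,0],[0,0,0],[0,0,0],[0,0,0]],"rot":[[0,0,0.02],[0,0,0.035],[0,0,0.035],[0,0,0.035]]}'; python3 -c "
from h import *
s=readout.observe();print(s['wrist_torque'],s['tcp_rot'],s['opening'])
wsnap('w11')"
```

```text
time_s: 15.55
ee_pos: [0.5867, -0.2089, 0.2099]
tcp_rot: [-0.0, 0.996, 0.093, 0.002]
contact_force: [-0.6, 3.4, 9.4]
opening: 0.0109
[ 0.7827  0.426  -0.2412] [-0.0001  0.9957  0.0927  0.0018] 0.010874327315866954
```

View pics/w11.png

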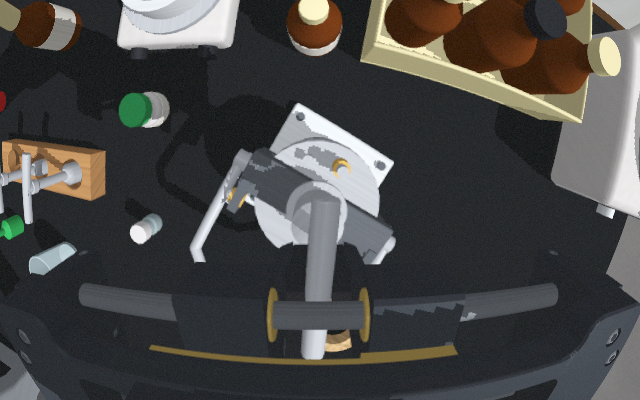

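The tool turned about 11° but the key stopped short: the bar is skewed in the jaws and the torque rose. So the nut holds the key. I'll turn back.

```bash
python3 -m jog '{"dp":[[0,0,0],[0,0,0],[0,0,0],[0,0,0],[0,0,0],[0,0,0]],"rot":[[0,0,-0.03],[0,0,-0.06],[0,0,-0.09],[0,0,-0.09],[0,0,-0.09],[0,0,-0.09]]}'; python3 -c "
from h import *
s=readout.observe();print(s['wrist_torque'],s['tcp_rot'],s['opening'])
wsnap('w12')
for n in ('scene','top'):
    im,d=get_image(n);np.savez(n+'12.npz',im=im,d=d);cv2.imwrite(f'pics/{n}12.png',im[:,:,::-1])
f=np.load('w12.npz');P=wpts(f);im=f['im'];hsv=cv2.cvtColor(im,cv2.COLOR_RGB2HSV)
v,u=np.mgrid[0:400,0:640];zz=P[...,2];r=(u>285)&(u<350)&(v>195)&(v<285)&(hsv[...,1]<60)
m=r&(zz>.23)&(zz<.25);Q=P[m]-f['p'];print('bar',cv2.minAreaRect(Q[:,:2].astype(np.float32)),Q[:,0].max(),[P[m][abs(Q[:,0]-a)<.003][:,2].max() for a in (.012,.02,.032,.038)])
k=r&(zz>.15)&(zz<.175);Q=P[k]-f['p'];print('soc',Q.min(0),Q.max(0))
"
```

```text
time_s: 16.2
ee_pos: [0.5869, -0.2091, 0.2099]
tcp_rot: [0.0, 1.0, 0.003, 0.002]
contact_force: [-0.6, 3.3, 10.4]
opening: 0.0107
[0.7315 0.3383 0.0084] [0.     1.     0.0033 0.0019] 0.010723415971428885
bar ((0.019006770104169846, 0.0036387909203767776), (0.04394381493330002, 0.027417244389653206), 16.883394241333008) 0.04186618298886724 [np.float64(0.24979678964146823), np.float64(0.24351707182295884), np.float64(0.24400291030715726), np.float64(0.2437667708677671)]
soc [-0.0135 -0.0164 -0.0597] [ 0.0152  0.0189 -0.0449]
```

View pics/w12.png

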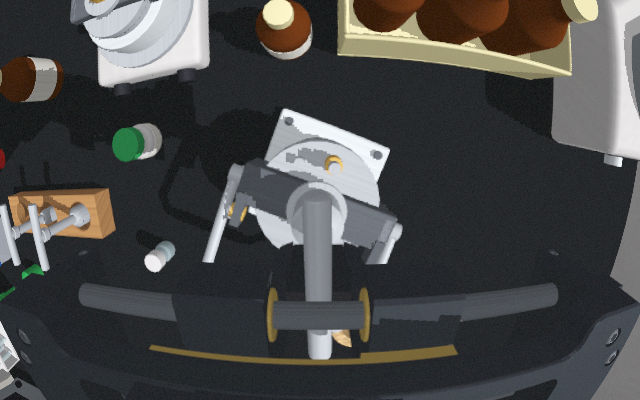

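View pics/scene12.png

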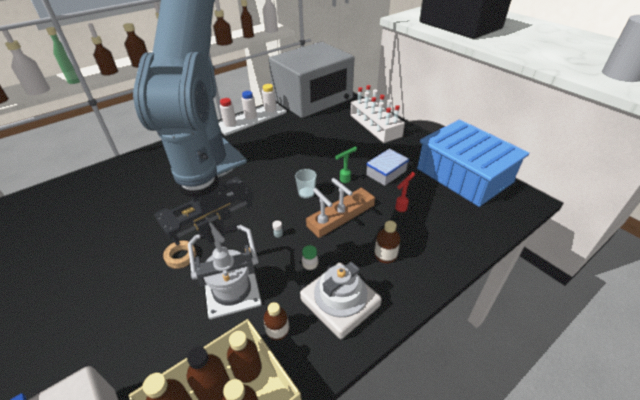

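Everything is in place: the key is seated and level, the handle is down, and the other two keys are standing in the stand. I'll hand in.

```bash
python3 -c "
from workcell import ctrl,readout
print(readout.observe()['contact_force']);print(ctrl.close_job())"
```

```text
[-0.05219404  2.47599928 10.26443891]
the job is handed in; nothing more can be done
None
```

The vessel is ready for opening, and I handed the job in at about 16 s of the 72 s allowed. The large key is on the nut, still in the gripper's hold. `close_job` reports no verdict, so the checks below are my own.

- **Handle:** I pinched the grip and swung the handle down. Afterwards the grip sat about 0.1225 m above the bench, which puts the joint at about 1.35 rad (it needs over 1.25). It was still down in the last pictures.
- **Choosing the key:** The vessel's nut measured about 23–24 mm across flats. The hotplate nut came out at about 20 mm from a slanting view that tends to read large. That pointed to the large key, so I took it directly and never lifted the small or medium ones.
- **Fit:** The large key went down over the nut without resistance until it met the boss. The bar's height puts the rim about 0.5 mm above the boss, the bar is level, and I am pressing down with about 13 N.
- **Turn test:** When I turned the tool about 11°, the key stopped short and the torque rose to about 0.2 N m, so the nut holds it. I then turned it back.
- **Final state:** The grip is set to 40 N. The other two keys are standing in the stand, and nothing else looks moved in the last scene view.

Nothing failed. The views placed the nut 1–3 mm apart, so I used the last one, which showed the key and the nut together. The turn test briefly skewed the bar between the fingers. It looked straight again in the last picture, but my fit to the bar angle there was spoiled by other points in the mask, so that check is by eye only.

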